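# Trip the hidden catch of a desk power supply's battery door

### The arm

A 7-joint arm with a two-finger parallel gripper is mounted at the origin on the work surface. World frame = base frame: x ahead of the robot, y to its left, z up, the work surface at z = 0. Lengths are in mm, angles in rad, forces in N, time in s.
With the tool pointing down it reaches from about 425 to 875 mm from the base axis. Payload 8.4 kg.
Tool frame: the origin (TCP) lies on the centre line of the jaws, within the pads' length; the fingertips stand 17 mm ahead of it and the grasp point (between the pads) lies 2 mm behind it; z points along the fingers, x is the direction in which the jaws open and shut, and the axes are right-handed (so a half turn about z gives the same grasp; the last joint's range is limited). The gripper opens to 87 mm and grips with 3 to 60 N. Pads are 19 mm wide; open, the fingers measure 117 mm over their backs; the gripper's body (75 mm by 190 mm) begins 51 mm behind the grasp point.
Start: joints at [1.051, 0.333, 0.04, 1.465, -0.013, 1.343, -0.059], TCP at [265.494, -593.277, 239.546] pointing down, gripper open.
Joint ranges: [-2.58, 2.58], [-0.38, 2.09], [-1.3, 1.39], [0.25, 2.4], [-1.5, 4.64], [0.08, 2.09], [-2.65, 2.65]. Speed limits (rad/s): [2.22, 2.22, 2.79, 2.79, 3.14, 3.14, 3.14].

### API

Orientations are given as a unit quaternion [w, x, y, z].
In Python, from cell import env gives the robot as it stands. The module is installed in compiled form; this text tells all that it offers. Calls block until the motion is done:
- env.reach(position, orientation): joint-space move of the TCP to a pose.
- env.move_straight(position, max_speed=150, attitude=None, guard=None): straight line of the TCP; attitude=None keeps the orientation; max_speed is the mean speed in mm/s. With guard (N) it stops when the force on the tool has changed by that much, and returns True; else False.
- env.move_joints(angles): joint-space move.
- env.command_gripper(opening, f_grip=None): finger opening in mm; f_grip is the grip in N (None keeps the last); returns when the fingers have stopped.
- env.pause(seconds).
- env.ik(position, orientation): joint angles nearest the present ones, or None.
- env.read_state(): the state.
- env.get_image(name): name is "scene" or "side" or "wrist"; returns a dict with "image" (384x512x3 uint8, red, green, blue), "fx", "fy", "cx", "cy" (pixels), "D" ([k1, k2, p1, p2, k3] as OpenCV has them; the pictures are not rectified), "world_to_cam" (4x4, takes a point from world to camera coordinates). Camera axes: x right, y down, z forward; pixel columns grow to the right and rows downward; lengths in mm; the calibration is good to about 2 mm. A picture is of the moment at which its call begins. There is no depth.
A pose or a line that the arm cannot do raises env.IKError and nothing moves.
- env.job_done(): hands the job in, once; it reports no verdict.
The state is a dict: "t": time; "q": joint angles; "joint_vel": joint speeds; "joint_torque": joint torques, N m; "position": TCP position; "tool_rot": TCP orientation; "force": force on the tool from outside, world axes, zero at the start; "ft_torque": the same for the moment, N m; "opening": finger opening in mm.
Only numpy, scipy, OpenCV 4.12 (cv2) and the standard library are available. Lean on these libraries where they do the work, as an engineer would, in place of code of your own. Each camera call takes 0.05 s, during which the arm holds its last target. There are 200 camera calls.

### The job

The battery in the desk power supply is due for a change: take the screwdriver out of the pen block, push its shank straight down the narrow slot in the top of the unit and press the hidden plastic catch, feeling for it and gently so that it does not snap, until the sprung battery door lifts open. Then stand the screwdriver back in its hole in the pen block, pushed fully home, and leave everything else on the desk where it is.

Things in the scene. Friction and masses are not known exactly. Their poses are not given: they have to be found in the camera images.
- driver_handle (a point): Middle of the handle of the screwdriver, which stands upright in one of the block's three holes. Round black plastic handle, 20 mm in diameter, 90 mm long (this point is half-way up it), over a round steel shank 6 mm in diameter, 88 mm long, with a flat end. The handle's flat underside rests on the block's top. z runs from tip to handle. About 60 g; nothing else in the block has a thick handle.
- driver_tip (a point): End of the screwdriver's steel shank, on its axis, 133 mm below the middle of the handle.
- block: Oak pen block, 60 (x) x 180 (y) x 95 (z) mm, fixed to the desk; origin at the centre of its underside. Three round upright holes, 10 mm in diameter, 90 mm deep, 1 mm bevel, in a row at x = 0, y = -55, 0 and +55 mm; they hold the screwdriver, the pen and the pencil, in any order.
- pen_middle (a point): Middle of a black ball pen, 8.4 mm thick, 139 mm long, standing in a hole of the block (its top about 50 mm above the block's top). Leave it.
- pencil_middle (a point): Middle of a wooden pencil, 7.6 mm thick, 162 mm long, standing in a hole of the block (its top about 67 mm above the block's top). Leave it.
- slot_mouth (a point): Centre of the mouth of the release slot, level with the power supply's flat top, 100 mm above the desk; axes as the power supply's. The slot is 9 mm (x) x 16 mm (y), has a 2 mm bevel all round and goes straight down. Out of sight in it is the flat top of a sprung plastic catch tab that fills its section, 18 to 46 mm below the mouth: the depth differs from unit to unit.
- ups: Desk power supply (grey plastic box, 190 (x) x 290 (y) x 100 (z) mm, heavy and fixed), origin at the centre of its underside, front (-x) with display. On top, the +y half has six mains sockets; the -y half has the flush battery door (122 x 117 mm, hinged along its far, +x, edge) and, 13 mm in front of the door's free edge, the release slot.
- door (a joint): Opening of the battery door, rad: 0 shut. The catch tab starts to give at about 4 N, frees the door when pushed down about 6 mm (8 N) and meets a hard stop at 8.5 mm; it snaps if pressed harder than 20 N. Hold it down until the door starts to lift: its spring then raises the free edge in a second or two, to rest ajar at about 0.35 rad (edge 40 mm up).
- door_edge (a point): Middle of the door's free edge, on its top face.
- mug: White mug, 80 mm wide, 95 mm high, origin under its centre. Leave it.
- stapler: Black stapler, 130 x 34 x 50 mm, origin under its centre. Leave it.
- notes: Pad of paper notes, 76 x 76 x 22 mm, origin under its centre. Leave it.
- mouse: White computer mouse, 105 x 60 x 35 mm, origin under its centre. Leave it.
- tape: Tape dispenser, 140 x 55 x 76 mm, origin under its centre. Leave it.
Mind the look-alikes: they are no part of the job. Of the things that look like the part that bears driver_handle, the larger one is meant. Leave any green look-alike of the block alone.

How it is judged:
By the outcome, as a careful person would: the job done as asked, in the order asked, and still so for the second after the job is handed in, with the robot touching nothing.
It also fails if it takes over 64 s, if anything falls off the work surface, if the arm or the gripper's body presses on something with over 40 N, if the wrist force passes 120 N, or if a joint passes its speed limit or range.

## Working session

There is one attempt and no reset: what is moved stays moved. The work goes in short steps, each a Python script; the robot and the scene stay as the last script left them, time stands still between calls to the robot, and variables do not carry over. Pictures are saved under pics/ and viewed, about 8 in all and at most 12, crops included, and the job is handed in when it is done.

```bash
mkdir -p pics
cat > h.py <<'E'
import numpy as np, cv2
from cell import env
def snap(n,f):
    d=env.get_image(n); cv2.imwrite(f'pics/{f}.png',d['image'][:,:,::-1]); 
    np.savez(f'pics/{f}.npz',**{k:np.array(v) for k,v in d.items()}); return d
def load(f): return dict(np.load(f'pics/{f}.npz'))
def K(d): return np.array([[d['fx'],0,d['cx']],[0,d['fy'],d['cy']],[0,0,1]],float)
def ray(d,uv):
    p=cv2.undistortPoints(np.array([[uv]],float),K(d),np.array(d['D'],float))[0,0]
    M=np.array(d['world_to_cam'],float); R,t=M[:3,:3],M[:3,3]
    return -R.T@t, R.T@np.array([p[0],p[1],1])
def onz(d,uv,z):
    o,v=ray(d,uv); return o+v*(z-o[2])/v[2]
def proj(d,P):
    M=np.array(d['world_to_cam'],float)
    return cv2.projectPoints(np.array(P,float).reshape(-1,1,3),cv2.Rodrigues(M[:3,:3])[0],M[:3,3],K(d),np.array(d['D'],float))[0].reshape(-1,2)
E
python3 - <<'E'
from h import *
a=snap('scene','s1');b=snap('side','d1')
s=env.read_state();print(s['t'],s['tool_rot'],s['position'],s['opening'])
for d in(a,b):print(ray(d,(256,192)))
E
```

```text
0.1 [-3.41980904e-04  8.39178648e-01 -5.43855364e-01 -6.50526444e-04] [ 265.30160589 -592.96749297  238.72746398] 87.41560108841593
(array([1361.4758608 , -479.95802142,  858.23947736]), array([-0.67785233,  0.40102297, -0.61623016]))
(array([-40.37318073, 556.43017919, 879.99805834]), array([ 0.52757596, -0.50035344, -0.68652922]))
```

View pics/s1.png

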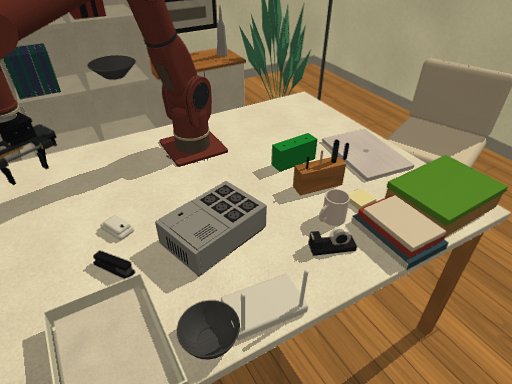

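View pics/d1.png

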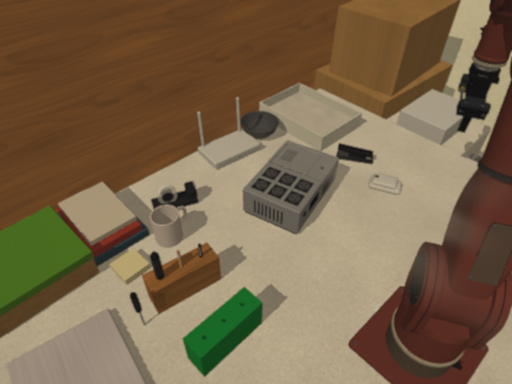

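Run:
```python
import cv2,numpy as np
a=cv2.imread('pics/s1.png');b=cv2.imread('pics/d1.png')
A=cv2.resize(a[130:200,285:365],(400,350),interpolation=2)
B=cv2.resize(b[235:335,120:234],(400,350),interpolation=2)
C=cv2.resize(a[175:275,150:270],(400,333)[:2],interpolation=2)[:250]
D=cv2.resize(b[140:230,240:340],(400,360),interpolation=2)[:250]
cv2.imwrite('pics/c1.png',np.vstack([np.hstack([A,B]),np.hstack([C,D])]))
```

```text
(no output)
```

View pics/c1.png

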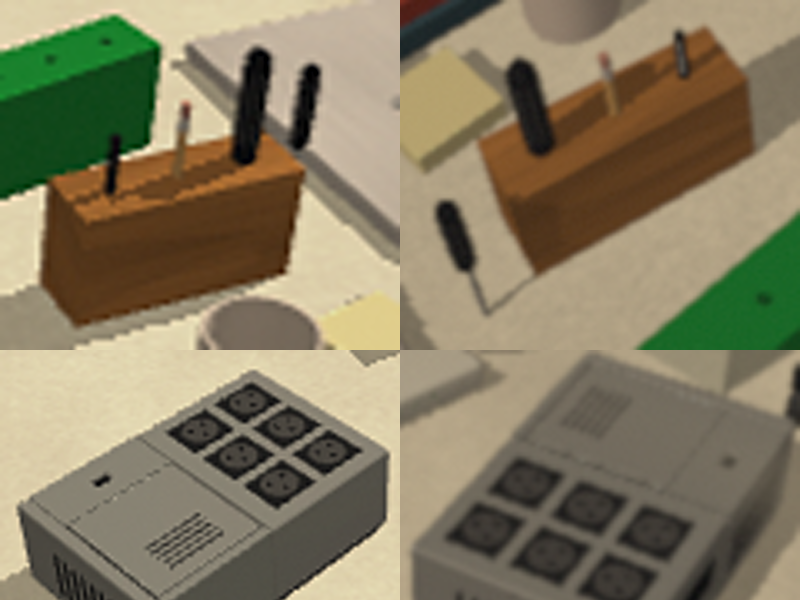

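Run:
```python
from h import *
a=load('s1');b=load('d1')
def tri(u,v):
    o1,d1=ray(a,u);o2,d2=ray(b,v);s=np.linalg.lstsq(np.c_[d1,-d2],o2-o1,rcond=None)[0]
    p,q=o1+s[0]*d1,o2+s[1]*d2; return (p+q)/2,np.linalg.norm(p-q)
print('mid',tri(((333.8+336.6)/2,151.5),(157.5,265.7)))
print('base z95',onz(a,(333.8,161.2),95),onz(b,(160.2,277.5),95))
print('top z185',onz(a,(336.6,141),185),onz(b,(154.8,253.6),185))
print('slot',tri((180.3,214),(322.2,168)),onz(a,(180.3,214),100),onz(b,(322.2,168),100))
A=lambda x,y:(285+x/5,130+y/5)
for c in[(50,182),(88,222),(303,170),(262,133)]:print('blk',onz(a,A(*c),95)[:2])
C=lambda x,y:(150+x/3.333,175+(y-350)/3.333)
for c in[(20,508),(250,371),(387,455)]:print('ups',onz(a,C(*c),100)[:2])
B=lambda x,y:(120+(x-400)/3.509,235+y/3.5)
print('pencil base',onz(a,A(179,176),95)[:2],onz(b,B(613,115),95)[:2])
print('pen base',onz(a,A(111,192),95)[:2],onz(b,B(684,75),95)[:2])
print('small driver',tri(A(305,108),B(456,235)))
print('smalldrv tip', onz(b,B(488,312),0))
```

```text
mid (array([505.88746431, 354.19787184, 137.76631978]), np.float64(4.561834580641304))
base z95 [505.79369755 358.19304066  95.        ] [502.03600687 354.8820091   95.        ]
top z185 [510.91603755 350.95986704 185.        ] [501.57308928 351.91209579 185.        ]
slot (array([ 500.61387569, -241.10610415,   96.2308484 ]), np.float64(3.115303915544013)) [ 506.38799193 -241.31969304  100.        ] [ 497.57325002 -239.02973156  100.        ]
blk [462.5335253  214.83500642]
blk [516.88344793 209.21709944]
blk [541.68017303 383.40272691]
blk [488.08296886 390.02569285]
ups [ 505.96055308 -317.29436309]
ups [423.91253942 -48.10296716]
ups [606.64443691   3.73335007]
pencil base [502.85389135 300.40589856] [491.60162047 303.1079293 ]
pen base [494.84238224 245.4163848 ] [485.5559485  246.08644378]
small driver (array([481.87418984, 433.45647315,  99.66355954]), np.float64(4.191760067194999))
smalldrv tip [479.1044894  431.01593522   0.        ]
```

```bash
cat >> h.py <<'E'
def Q(deg): t=np.radians(deg)/2; return [0,np.cos(t),np.sin(t),0]
E
python3 - <<'E'
from h import *
for p,t in(([504,354,300],-8),([504,354,300],172),([501,-240.5,300],17),([501,-240.5,300],-163)):print(np.round(env.ik(p,Q(t)),2))
env.reach([504,354,290],Q(-8)); env.command_gripper(50,20)
d=snap('wrist','w1');s=env.read_state();print(s['t'],s['position'],np.round(s['q'],2),d['world_to_cam'])
print(proj(d,[[504,354,185],[504,354,95]]))
E
```

```text
[ 0.01  0.37 -0.91  1.42  0.29  1.49 -1.03]
[ 0.12  0.43 -1.1   1.42  0.38  1.52  2.04]
[ 0.72  0.14 -0.39  1.59  0.05  1.42  0.62]
[ 0.46  0.12 -0.11  1.6   0.01  1.42 -2.49]
4.4583 [503.99815626 353.99086312 289.98794724] [ 0.01  0.37 -0.91  1.44  0.29  1.47 -1.04] [[ 9.90313738e-01 -1.38847757e-01  1.23819991e-06 -4.49483916e+02]
 [-1.32146001e-01 -9.42511585e-01  3.06935412e-01  3.48457696e+02]
 [-4.26161266e-02 -3.03962519e-01 -9.51730347e-01  5.69620388e+02]
 [ 0.00000000e+00  0.00000000e+00  0.00000000e+00  1.00000000e+00]]
[[256.83877588 195.70281964]
 [256.69612305 169.05070931]]
```

View pics/w1.png

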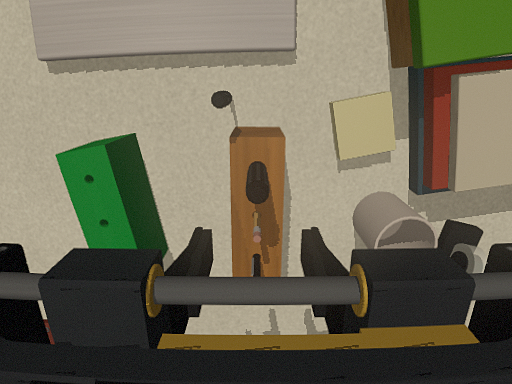

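Run:
```python
from h import *
d=load('w1');g=d['image'][140:225,238:278].max(2)
m=(g<60).astype(np.uint8);n,l,st,c=cv2.connectedComponentsWithStats(m)
print(st[1:],c[1:])
print(proj(d,[[504+1.4,344.1,185],[504-1.4,363.9,95],[494,352.6,185],[514,355.4,185]]))
u=np.radians(-8)
env.move_straight([504,354,152],max_speed=120,guard=6)
env.command_gripper(0,25)
s=env.read_state();print(s['t'],s['position'],s['opening'],s['force'])
snap('side','d2');snap('scene','s2')
```

```text
[[  8  22  23  42 642]] [[18.98130841 45.00934579]]
[[260.12730653 206.55003818]
 [254.16269727 160.47846649]
 [245.15779794 198.85963985]
 [268.5955229  192.524135  ]]
6.3917 [504.03047764 353.95996429 152.01702131] 19.235623291653344 [1.21955815 0.29441896 0.64428734]
```

Run:
```python
from h import *
env.move_straight([504,354,325],max_speed=150)
env.reach([501,-240.5,290],Q(17))
s=env.read_state();print(s['t'],s['position'],s['opening'],s['force'],np.round(s['q'],2))
w=snap('wrist','w2');a=snap('scene','s3');b=snap('side','d3')
im=[]
for d in(w,a,b):
    p=proj(d,[[501,-240.5,145]])[0];q=proj(d,[[501,-240.5,100]])[0];print(p,q)
    x,y=np.clip(p.astype(int)-[40,35],0,[432,304]);print(x,y)
    im.append(cv2.resize(d['image'][y:y+70,x:x+80],(400,350),interpolation=2)[:,:,::-1])
im.append(cv2.resize(w['image'],(400,300))[:,:,::-1]);im[3]=cv2.copyMakeBorder(im[3],0,50,0,0,0)
cv2.imwrite('pics/c2.png',np.vstack([np.hstack(im[:2]),np.hstack(im[2:])])[:600*2])
cv2.imwrite('pics/c2.png',cv2.resize(cv2.imread('pics/c2.png'),(685,600)))
```

```text
9.925 [ 501.52791347 -239.41853531  290.07886023] 19.49299814511482 [ 0.70752915  0.34290552 -0.16264536] [ 0.97  0.18 -0.68  1.59  0.11  1.41  0.58]
[255.36755104 182.98081655] [255.46177981 171.06967315]
215 147
[178.11047426 201.53255298] [179.90389474 212.89919032]
138 166
[323.44437927 155.94714579] [321.65637328 167.28255832]
283 120
```

View pics/c2.png

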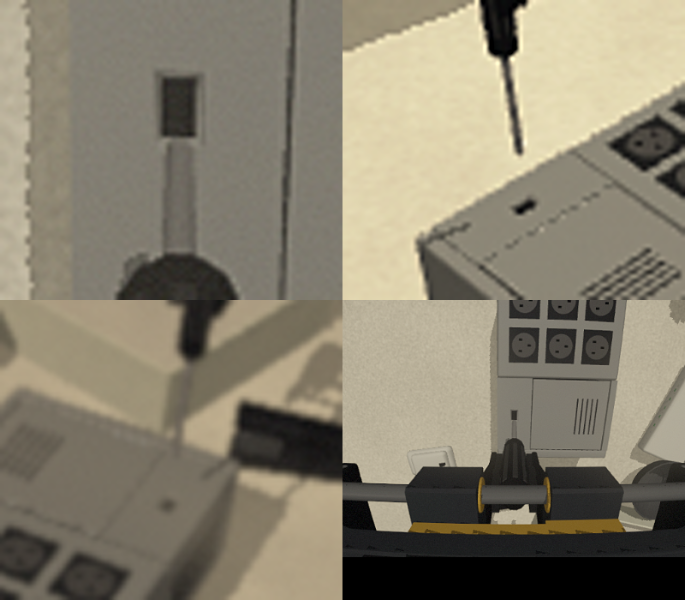

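Run:
```python
from h import *
t=np.radians(17);ex=np.array([np.cos(t),np.sin(t)]);ey=np.array([-ex[1],ex[0]])
for n,p,q in(('w2',(257.1,179.2),(257.1,171.7)),('s3',(179.5,201.7),(180.6,214.1)),('d3',(324.6,156.2),(322.2,167.8))):
    d=load(n);T=onz(d,p,145)[:2];S=onz(d,q,100)[:2];print(n,T,S,'slot frame delta',(S-T)@ex,(S-T)@ey)
# slot long-side/door-edge direction in wrist image
d=load('w2')
p=onz(d,(215+290/4.28,147+20/4.286),100)[:2];q=onz(d,(215+282/4.28,147+280/4.286),100)[:2];v=p-q
print('door edge yaw',np.degrees(np.arctan2(-v[0],v[1])), env.read_state()['position'])
```

```text
w2 [ 501.47130328 -236.45163492] [ 502.90436833 -240.65187203] slot frame delta 0.14241643278956112 -4.435694398115285
s3 [ 503.79998695 -237.20695349] [ 507.27586612 -240.69954311] slot frame delta 2.3028653937899484 -4.35622877875247
d3 [ 497.78936953 -242.1224217 ] [ 498.20328013 -239.78751887] slot frame delta 1.0784841992079797 2.1118629314092705
door edge yaw 16.802585829101826 [ 501.41119351 -239.69534671  290.04312633]
```

Run:
```python
from h import *
t=np.radians(17);ex=np.array([np.cos(t),np.sin(t)]);ey=np.array([-ex[1],ex[0]])
P=np.array([501.41,-239.7])+.7*ex-2.5*ey
env.move_straight([*P,252],max_speed=60,guard=5);env.pause(.2)
s=env.read_state();print(s['t'],P,s['position'],s['force'])
im=[]
for n in('wrist','scene','side'):
    d=snap(n,n+'4')
    p=proj(d,[[*P,103]])[0]
    k=25 if n!='wrist' else 25
    x,y=p.astype(int)-k;print(p,x,y)
    im.append(cv2.resize(d['image'][y:y+50,x:x+50],(400,400),interpolation=2)[:,:,::-1])
cv2.imwrite('pics/c3.png',cv2.resize(np.hstack(im),(798,266)))
np.save('pics/P.npy',P)
```

```text
11.0583 [ 502.81034259 -241.8861017 ] [ 503.01775488 -241.94422996  252.41976617] [ 0.05208906 -0.15887508 -0.74270201]
[256.04980491 180.62406527] 231 155
[179.57525361 212.64732241] 154 187
[321.61097516 166.08289924] 296 141
```

View pics/c3.png

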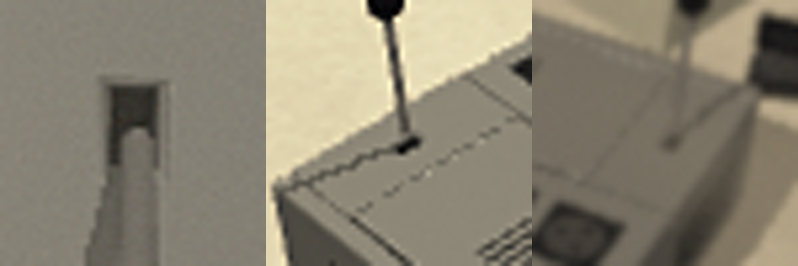

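Run:
```python
from h import *
t=np.radians(17);ex=np.array([np.cos(t),np.sin(t)])
P=np.load('pics/P.npy')-.5*ex;np.save('pics/P.npy',P)
env.move_straight([*P,251],max_speed=30)
g=env.move_straight([*P,231],max_speed=25,guard=3)
s=env.read_state();print(g,s['t'],s['position'],s['force'],s['ft_torque'],s['opening'])
if not g:
    g=env.move_straight([*P,190],max_speed=12,guard=2.5)
    s=env.read_state();print(g,s['t'],s['position'],s['force'],s['ft_torque'],s['opening'])
```

```text
False 12.4083 [ 502.43442003 -242.06886538  231.16391211] [-0.33114152 -0.53265946 -0.23271016] [ 0.0323083  -0.08954515  0.01798339] 19.69973700378935
True 14.8333 [ 502.35109036 -242.07330651  197.5929363 ] [-1.25624015  0.01510517  3.45517268] [-0.06395415 -0.21171678  0.00449078] 19.6306185540478
```

Run:
```python
from h import *
P=np.load('pics/P.npy')
z0=197.6;ref=env.get_image('scene')['image'].astype(int)
z=z0
for i in range(16):
    z-=.5 
    env.move_straight([*P,z],max_speed=10,guard=6)
    s=env.read_state();print(round(s['t'],2),np.round(s['position'][2],2),np.round(s['force'],1))
    if s['force'][2]>13 or z0-z>=6.9: break
env.pause(1.5)
s=env.read_state();print(round(s['t'],2),np.round(s['position'],2),np.round(s['force'],1))
d=snap('scene','s5');x=np.abs(d['image'].astype(int)-ref).sum(2)[190:270,150:270]
print('changed px',(x>40).sum())
im=np.hstack([cv2.resize(d['image'][160:270,150:270],(480,440),interpolation=2)[:,:,::-1]])
cv2.imwrite('pics/c5.png',im)
```

```text
15.13 197.35 [ 0.2 -0.   4.3]
15.38 196.71 [-0.5 -0.2  5.1]
15.63 196.18 [-0.5  0.2  5.1]
15.88 195.74 [-0.2  0.3  5.8]
16.13 195.27 [0.3 0.1 5.3]
16.38 194.81 [ 0.1 -0.7  5.6]
16.63 194.35 [-0.3  0.2  5.7]
16.88 193.91 [-1.1 -0.3  6.3]
17.13 193.47 [0.  0.5 7.1]
17.38 192.99 [ 0.  -0.4  6.9]
17.63 192.54 [0.4 0.7 8. ]
17.88 191.95 [-1.3 -0.4  7. ]
18.13 191.48 [-1.1  0.5  7.4]
18.38 191.04 [-0.4 -0.5  8.4]
19.88 [ 502.57 -242.15  191.07] [ 0.1 -0.3  7.1]
changed px 625
```

View pics/c5.png

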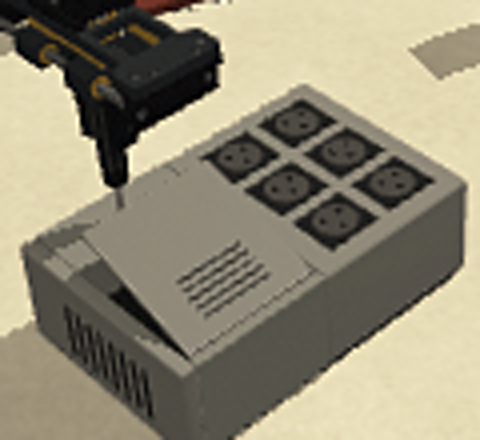

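Run:
```python
from h import *
P=np.load('pics/P.npy')
env.move_straight([*P,260],max_speed=60)
env.move_straight([*P,310],max_speed=120)
a=snap('scene','s6')
env.reach([504,354,325],Q(-8))
env.move_straight([504,354,250],max_speed=100,guard=5);env.pause(.2)
s=env.read_state();print(s['t'],s['position'],s['force'],s['opening'])
im=[]
for n in('wrist','scene','side'):
    d=snap(n,n+'7')
    p=proj(d,[[504,354,100]])[0]
    x,y=p.astype(int)-25;print(p,x,y)
    im.append(cv2.resize(d['image'][y:y+50,x:x+50],(400,400),interpolation=2)[:,:,::-1])
top=cv2.resize(np.hstack(im),(798,266))
im=cv2.resize(a['image'][170:270,140:270],(416,320),interpolation=2)[:,:,::-1]
cv2.imwrite('pics/c7.png',np.vstack([top,cv2.copyMakeBorder(im,0,0,0,798-416,0)]))
```

```text
25.0917 [504.11527335 354.25799497 250.60555335] [-0.66887402 -0.23325384  0.19950977] 19.322977153120075
[256.53618796 180.70455279] 231 155
[332.77368124 160.13994524] 307 135
[159.71193967 275.56485475] 134 250
```

View pics/c7.png

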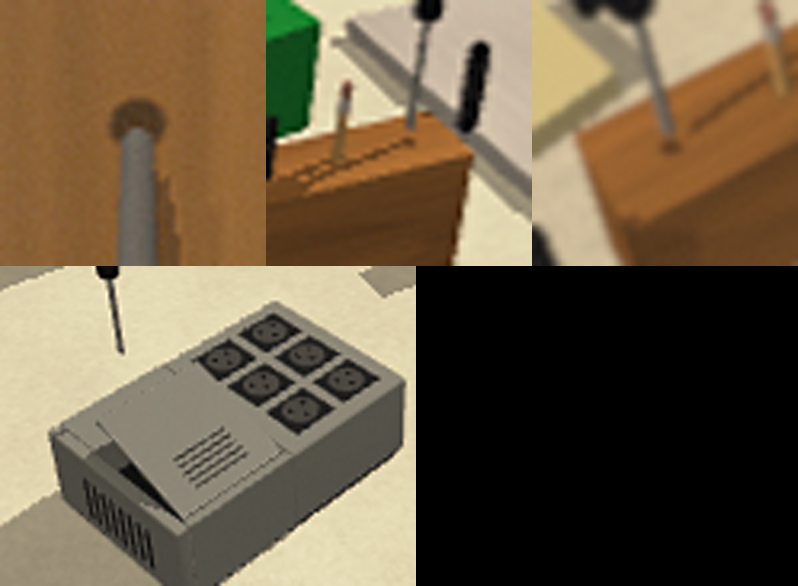

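Run:
```python
from h import *
P=[504.1,354.7]
g=env.move_straight([*P,225],max_speed=25,guard=4)
s=env.read_state();print(g,s['t'],s['position'],s['force'])
if not g:
    g=env.move_straight([*P,160],max_speed=40,guard=6)
    s=env.read_state();print(g,s['t'],s['position'],s['force'],s['ft_torque'])
    if not g:
        g=env.move_straight([*P,146],max_speed=12,guard=6)
        s=env.read_state();print(g,s['t'],s['position'],s['force'],s['ft_torque'])
```

```text
False 26.3917 [504.15689688 354.79531424 225.18370589] [ 0.09075584 -0.09400018 -0.51718735]
False 28.1667 [504.17379565 354.79703065 160.21955227] [-0.49676102 -1.20499802 -1.76024538] [-0.05699374 -0.06612783 -0.02491301]
True 28.9 [504.1223673  354.72736687 151.97094931] [-0.24857216 -1.1239986   5.67476691] [-0.24927512  0.10810774 -0.0016108 ]
```

Run:
```python
from h import *
env.command_gripper(45)
env.move_straight([504.1,354.7,300],max_speed=120)
im=[]
w=snap('wrist','w8');a=snap('scene','s8');b=snap('side','d8')
im=[a['image'][120:205,250:370],b['image'][230:340,110:240],a['image'][170:270,140:270],w['image'][100:260,180:340]]
im=[cv2.resize(i,(400,300),interpolation=2)[:,:,::-1] for i in im]
cv2.imwrite('pics/c8.png',np.vstack([np.hstack(im[:2]),np.hstack(im[2:])]))
s=env.read_state();print(s['t'],s['position'],s['opening'])
```

```text
31.1917 [504.00914537 354.51863882 299.40130065] 44.85093246096921
```

View pics/c8.png

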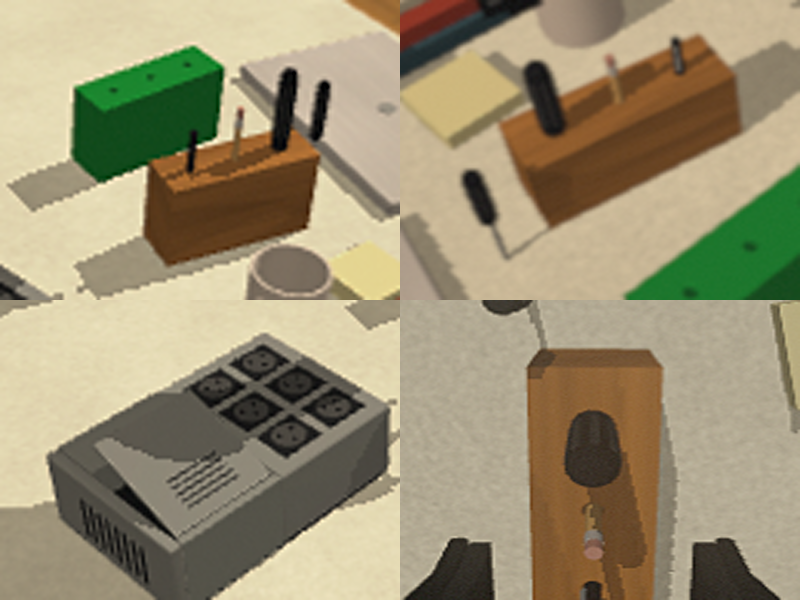

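The pictures show the driver seated upright in its hole, the pen, pencil and small driver untouched, and the door ajar. I'm handing in.

```bash
python3 -c "
from h import *
env.job_done()"
```

```text
the job is handed in; nothing more can be done
```

The battery door is open and the screwdriver is back in its hole in the pen block. I handed the job in at about 31 s of the 64 s allowed.

- **Finding the catch:** I gripped the large screwdriver, put its shank down the slot and felt the catch about 47 mm below the mouth. That is 1 mm past the stated range, within my measuring error.
- **Pressing it:** I pushed the catch down about 6.5 mm in half-millimetre steps. The force peaked at 8.4 N, well under the 20 N at which it snaps. I held it for 1.5 s, and the picture then showed the door lifting.
- **Putting it back:** the handle met the block's top at the same tool height as when I gripped it (151.97 against 152.02 mm), so it is fully home.

The last pictures showed the screwdriver upright in its hole, the door still ajar, and the pen, pencil and small look-alike screwdriver where they were. The gripper was clear of everything. I did not look again at the stapler, mouse or tape dispenser, but no move went near them.

No check failed. The three cameras disagreed by a few millimetres on where the tip stood over the slot, so I relied on the wrist view and a closer look. I did not measure the door's exact angle.

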